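Click the step selector to five and lock it

TASK

The knob of the grey selector box was refitted on its shaft at some unknown angle, so its pointer means nothing. Turn the knob anticlockwise until it gently meets its end stop, without straining the stop; from there turn it clockwise exactly five clicks; then press the lock plunger on top of the box fully home and leave it. The plunger only goes in at the fifth click: never force it down at any other setting, and leave the other things on the bench where they are.

Things in the scene. Friction and masses are not known exactly. Their poses are not given: they have to be found in the camera images.
- unit: fixed grey instrument box, 230 x 230 mm and 80 mm high including its feet, with an aluminium top. Origin: on the table under the knob's axis, at the middle of the box; z up. Knob at its centre, lock plunger at 90 mm along its +y.
- knob: black knob on top of the box: round skirt 50 mm diameter, 8 mm high, on it an upright bar grip 44 mm long (along its x), 14 mm thick (along its y), from 8 to 38 mm above the origin. Origin: on the turning axis under the skirt, 86 mm above the table; z up. White pointer line toward its -x. It turns only about its z. How its direction relates to the stop is unknown and differs every time.
- knob_axis (a point): fixed point on the knob's axis, 109 mm above the table; does not turn. Clicks are 24 degrees (0.419 rad) apart: leaving one takes 0.1 N m, fading to none halfway, then the knob pulls into the next with 0.1 N m. Seen from above, the anticlockwise end stop lies 0.06 rad beyond click position zero, to which the knob springs back when let go. Starts 2 to 4 clicks clockwise of zero.
- plunger: lock plunger: upright steel pin of 12 mm diameter with a round black cap of 22 mm diameter and 8 mm thickness. Origin: on its axis, 80 mm above the table when it is out (cap top 26 mm above the origin, 106 mm above the table) and 68 mm when fully home. Travel 12 mm straight down, friction about 2.5 N, no spring: it stays where it is left.
- lockpin: inner tip of the plunger, hidden in the box, 31 mm under the plunger's origin. About 4 mm down, it meets a slotted disc on the knob's shaft, and passes only at the fifth click (about 0.06 rad to either side).
- stop: the knob's end stop, a small spring-buffered post hidden in the box, 40 mm from the knob's axis; loaded by turning the knob anticlockwise against it (0.1 N m on the knob is 2.5 N on the stop; it gives 1 mm per 4 N, or 1 rad per 6 N m at the knob). It must never carry more than 15 N, about 0.6 N m on the knob. It does not show where the stop lies in the knob's turn.
- adaptor: small brass stepped adaptor, 18 mm diameter, 26 mm high, standing on a corner of the box top; origin under its centre. Not to be disturbed.
- coupling: steel cylinder 28 mm diameter, 35 mm high, standing on the table beside the box; origin under its centre. Not to be disturbed.
- driver: screwdriver, 190 mm, lying on the table to the left. Not to be disturbed.
- meter: yellow hand meter 110 x 190 x 40 mm lying on the table to the right. Not to be disturbed.

How it is judged:
On the way, in this order (a step that is already met when the one before it is completed fails the run):
1. the knob has been turned anticlockwise onto its end stop (more than 0.8 N on the stop) (contact force between stop and anything else above 0.8 N), for 0.05 s.
2. the plunger is pressed fully home (within 1.5 mm) (z of plunger in the frame of unit below 0.0695 m), for 0.1 s.
At the end, for the whole second after the job is handed in: The lock plunger is fully home (within 1.5 mm of the end of its 12 mm travel), which locks the knob at the fifth click from its stop; the plunger is at rest (z of plunger in the frame of unit below 0.0695 m and linear speed of plunger below 0.01 m/s); the robot touches nothing.
It fails at once if the end stop is strained: more than 15 N on it (contact force between stop and anything else above 15 N).
It fails at once if the plunger is forced against the disc at a wrong setting: more than 8 N on its inner tip (contact force between lockpin and anything else above 8 N).
It fails at once if another thing on the bench is moved by more than 25 mm (distance of any of adaptor, coupling, driver, meter from where it was at the start of the episode above 0.025 m).
It also fails if it takes over 72 s, if anything falls off the work surface, if the arm or the gripper's body presses on something with over 40 N, if the wrist force passes 120 N, or if a joint passes its speed limit or range.

ROBOT

A 6-joint arm with a two-finger parallel gripper is mounted at the origin on the work surface. World frame = base frame: x ahead of the robot, y to its left, z up, the work surface at z = 0. Lengths are in m, angles in rad, forces in N, time in s.
With the tool pointing down it reaches from about 0.35 to 0.8 m from the base axis. Payload 7.3 kg.
Tool frame: the origin (TCP) lies midway between the tips of the shut fingers; the grasp point (between the pads) lies 19 mm behind it; z points along the fingers, x is the direction in which the jaws open and shut, and the axes are right-handed (so a half turn about z gives the same grasp; the last joint's range is limited). The gripper opens to 85 mm and grips with 20 to 120 N. Pads are 22 mm wide; open, the fingers measure 114 mm over their backs; the gripper's body (76 mm by 85 mm) begins 54 mm behind the grasp point. The pads swing forward as they close: fully open they stand 13 mm farther back than shut.
Start: joints at [1.204, 0.342, 1.524, -0, 1.275, -0.146], TCP at [0.115, 0.512, 0.231] pointing down, gripper open.
Joint ranges: [-2.53, 2.53], [-0.77, 2.02], [0.04, 2.7], [-1, 4.14], [0.28, 2.66], [-3.11, 3.11]. Speed limits (rad/s): [2.57, 2.57, 3.14, 3.14, 3.14, 3.14].

INTERFACE

Orientations are given as a 3x3 rotation matrix whose columns are the frame's x, y, z axes.
In Python, from plant import r gives the robot as it stands.
- The arm moves only by the shell command python3 -m crank 'ROWS' [OPENING] [FORCE]. ROWS is JSON, a list that holds one entry, the list of rows, each a list of 4 numbers: the shift along the tool's x, y, z in m, then the turn about the tool's z in degrees. In form: [[[x, y, z, yaw], ...]]. A call has 1 to 10 rows; each row shifts and turns the commanded pose from where the row before left it, along the tool's axes as they then stand; what a row does not reach is not made up. A row lasts 1/12 s, in which the tool goes at most 41.7 mm and 7.16 degrees, less where a joint would pass 70% of its speed; a pose out of reach is approached as far as the arm can. A call with a gripper value outside its range is refused whole. OPENING is the closure in counts, from 0 (fully open) to 255 (shut), set as the call begins (- or left out, the last holds). The fingers move at their own pace and stop on an object; FORCE is the grip in N (left out, the last holds). Time passes only in rows, so rows that do not move let the fingers close. It gives the time, the measured TCP pose, the force and the opening at its end, in the units of the state.
- r.get_obs(): the state, without advancing time (a new reading comes with each control period).
- r.get_image(name): name is "side" or "top"; returns a dict with "image" (400x640x3 uint8, blue, green, red), "range_z" (400x640 float32, m along the optical axis (not along the pixel's ray), 0 where there is no reading), "intrinsics" (3x3 intrinsics, pixels), "position" and "attitude" of the camera in the world. Camera axes: x right, y down, z forward; pixel columns grow to the right and rows downward; lengths in m; the calibration is good to about 2 mm. A picture is of the moment at which its call begins.
- r.close_job(): hands the job in, once; it reports no verdict.
Trained networks look in a picture, given as the dict that the camera call returned (one of the last four; its "shot" number tells which), for a name from the list of things; names that differ only in an ending like _2 or _b are one class to them, and where a whole thing is asked for, a point or a joint stands for the part that bears it (a point fixed in the world has none). Each returns a list of dicts, best first, with "score" (0 to 1); they miss things now and then, are a little off and sometimes report something else, mostly with a low value. They report only what shows in the picture. A call takes as long as a camera call.
- r.silhouettes(picture, name): "region" (400x640 bool, what is visible of it) and "centre" ([column, row] in pixels, amid what is visible of it).
The state is a dict: "time": time; "joint_pos": joint angles; "qvel": joint speeds; "joint_efforts": joint torques, N m; "tool_pos": TCP position; "orientation": TCP orientation; "contact_force": force on the tool from outside, world axes, zero at the start; "wrist_torque": the same for the moment, N m; "grip_width": finger opening in m.
Only numpy, scipy, OpenCV 4.12 (cv2) and the standard library are available. Lean on these libraries where they do the work, as an engineer would, in place of code of your own. Each camera call takes 0.05 s, during which the arm holds its last target.

## Working session

There is one attempt and no reset: what is moved stays moved. The work goes in short steps, Python scripts to look and compute and a shell command to move; the robot and the scene stay as the last step left them, time stands still between calls to the robot, and variables do not carry over. Pictures are saved under pics/ and viewed, and the job is handed in when it is done.

```bash
ls; mkdir -p pics
python3 - <<'E'
from plant import r
import cv2,numpy as np
o=r.get_obs()
for k,v in o.items(): print(k,np.round(v,4).tolist())
for n in("top","side"):
    p=r.get_image(n); cv2.imwrite(f"pics/{n}0.png",p["image"])
    K=np.array(p["intrinsics"]);R=np.array(p["attitude"]);print(n,K.tolist(),p["position"],np.round(R,3).tolist())
    for t in("knob","plunger","unit","adaptor","coupling"):
        for s in r.silhouettes(p,t)[:2]:
            m=s["region"];z=p["range_z"];vv,uu=np.nonzero(m&(z>0));zz=z[vv,uu]
            P=(R@(np.linalg.inv(K)@np.c_[uu,vv,np.ones(len(uu))].T*zz)).T+p["position"]
            print(t,round(s["score"],2),np.round(s["centre"]),len(uu),"med",np.round(np.median(P,0),4),"lo",np.round(np.percentile(P,2,0),4),"hi",np.round(np.percentile(P,98,0),4))
E
```

```text
pics
time 0.0
joint_pos [1.204, 0.3427, 1.525, -0.0, 1.2754, -0.146]
qvel [-0.0005, -0.0014, 0.0003, 0.0003, 0.0, 0.0004]
joint_efforts [0.0004, -43.3672, -24.6018, 0.0001, 0.0076, -0.0001]
tool_pos [0.1148, 0.5119, 0.2306]
orientation [[0.219, 0.9757, -0.0005], [0.9757, -0.219, -0.0014], [-0.0015, -0.0002, -1.0]]
contact_force [0.6529, 0.3777, -0.2835]
wrist_torque [-0.0088, -0.0423, 0.0042]
grip_width 0.0853
top [[422.2659705546306, 0.0, 321.0933129658243], [0.0, 422.2659705546306, 200.49435397237457], [0.0, 0.0, 1.0]] [ 0.35851232 -0.02751632  1.27520627] [[-0.026, -0.98, 0.199], [-1.0, 0.028, 0.008], [-0.013, -0.199, -0.98]]
knob 0.71 [274. 235.] 251 med [0.5002 0.1163 0.0947] lo [0.4809 0.0945 0.084 ] hi [0.5256 0.1378 0.1249]
unit 0.74 [275. 240.] 6468 med [0.4969 0.1167 0.0788] lo [0.3894 0.007  0.0708] hi [0.6123 0.2279 0.103 ]
coupling 0.37 [330. 231.] 77 med [ 0.5179 -0.0382  0.0329] lo [ 0.5059 -0.0504  0.007 ] hi [ 0.5299 -0.0238  0.0369]
side [[485.5383839025682, 0.0, 320.90728325779986], [0.0, 485.5383839025682, 195.7576235312454], [0.0, 0.0, 1.0]] [-0.10443359 -0.67563085  1.03942347] [[0.696, -0.499, 0.516], [-0.718, -0.497, 0.488], [0.012, -0.71, -0.704]]
knob 0.74 [261. 185.] 209 med [0.4951 0.1125 0.1031] lo [0.4805 0.0959 0.0886] hi [0.5085 0.1346 0.1254]
plunger 0.71 [219. 151.] 308 med [0.5484 0.408  0.0165] lo [ 0.4386  0.3981 -0.0021] hi [0.612  0.4483 0.0278]
unit 0.92 [264. 202.] 6261 med [0.4753 0.09   0.0787] lo [3.804e-01 3.000e-04 1.290e-02] hi [0.6044 0.227  0.1057]
unit 0.6 [260. 181.] 240 med [0.494  0.1153 0.1028] lo [0.4773 0.0962 0.0884] hi [0.5086 0.1393 0.1255]
adaptor 0.36 [306. 185.] 45 med [0.5853 0.0298 0.0911] lo [0.5792 0.0246 0.0785] hi [0.5998 0.0426 0.1077]
```

Run:
```python
import cv2
a=cv2.imread("pics/top0.png")[150:310,190:390];b=cv2.imread("pics/side0.png")[120:280,180:380]
cv2.imwrite("pics/c0.png",cv2.resize(cv2.hconcat([a,b]),(800,320),interpolation=2))
cv2.imwrite("pics/t0.png",cv2.imread("pics/top0.png"))
```

```text
(no output)
```

View pics/c0.png

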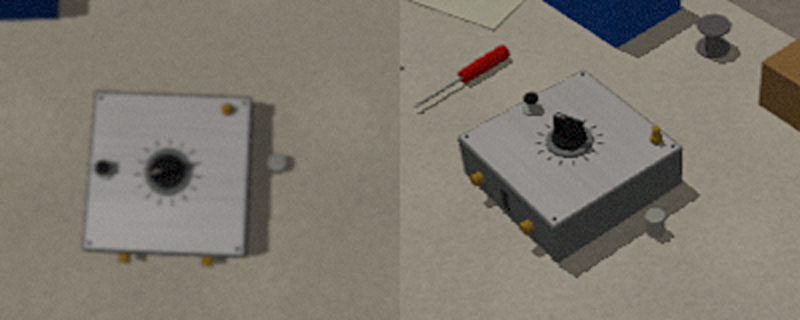

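View pics/top0.png

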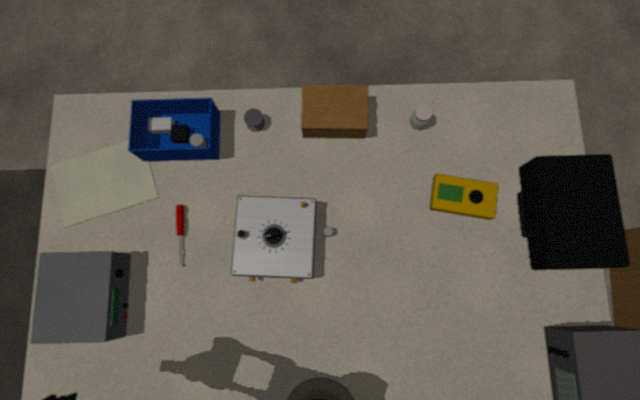

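```bash
cat > h.py <<'E'
import numpy as np,cv2
def cloud(p):
    K=np.array(p["intrinsics"]);R=np.array(p["attitude"]);z=p["range_z"]
    v,u=np.mgrid[:400,:640]
    P=np.einsum('ij,jhw->hwi',R,np.einsum('ij,jhw->ihw',np.linalg.inv(K),np.stack([u,v,np.ones_like(u)]))*z)+p["position"]
    P[z==0]=np.nan
    return P
def ray(p,u,v,h):
    K=np.array(p["intrinsics"]);R=np.array(p["attitude"]);d=R@np.linalg.inv(K)@[u,v,1];c=np.array(p["position"])
    return c+d*(h-c[2])/d[2]
def proj(p,X):
    K=np.array(p["intrinsics"]);R=np.array(p["attitude"]);q=K@(R.T@(np.array(X)-p["position"]));return q[:2]/q[2]
E
python3 - <<'E'
from plant import r
from h import *
for n in("top","side"):
    p=r.get_image(n);P=cloud(p)
    box=(P[...,0]>.36)&(P[...,0]<.65)&(P[...,1]>-.02)&(P[...,1]<.25)
    top=box&(P[...,2]>.068)&(P[...,2]<.14)
    T=P[top][:,:2].astype(np.float32);rc=cv2.minAreaRect(T);print(n,rc, "z",np.nanmedian(P[box&(P[...,2]>.07)][:,2]))
    hi=P[box&(P[...,2]>.094)]
    c=np.array(rc[0])
    k=hi[np.linalg.norm(hi[:,:2]-c,axis=1)<.032]
    for h in(.1,.11,.118):
        b=k[k[:,2]>h]
        if len(b)>4:
            w,V=np.linalg.eigh(np.cov(b[:,:2].T));print(h,len(b),b.mean(0).round(4),np.sqrt(w).round(4),np.degrees(np.arctan2(V[1,1],V[0,1])).round(1))
    far=hi[np.linalg.norm(hi[:,:2]-c,axis=1)>.05]
    print(far.round(3).tolist()[:60])
    # image zoom
    u,v=proj(p,[c[0],c[1],.1]).astype(int)
    im=cv2.resize(p["image"][v-30:v+30,u-50:u+50],(800,480),interpolation=cv2.INTER_CUBIC);cv2.imwrite(f"pics/z_{n}.png",cv2.convertScaleAbs(im,alpha=1.8))
    print("crop origin",u-50,v-30)
E
```

```text
top ((0.5036624073982239, 0.11915558576583862), (0.23075757920742035, 0.23068085312843323), 86.15925598144531) z 0.07892054240375512
0.1 99 [0.5023 0.1178 0.1194] [0.0049 0.0125] 108.7
0.11 88 [0.5026 0.1179 0.1214] [0.0043 0.0125] 106.9
0.118 77 [0.503  0.1186 0.1223] [0.0041 0.0124] 107.6
[[0.593, 0.036, 0.107], [0.593, 0.033, 0.106], [0.594, 0.03, 0.103], [0.594, 0.028, 0.1], [0.591, 0.036, 0.102], [0.59, 0.033, 0.106], [0.59, 0.03, 0.105], [0.591, 0.028, 0.103], [0.588, 0.036, 0.103], [0.587, 0.033, 0.105], [0.588, 0.031, 0.104], [0.587, 0.028, 0.105], [0.586, 0.034, 0.1], [0.584, 0.03, 0.106], [0.586, 0.028, 0.096], [0.518, 0.211, 0.106], [0.518, 0.207, 0.109], [0.518, 0.205, 0.104], [0.519, 0.203, 0.102], [0.516, 0.216, 0.105], [0.516, 0.214, 0.104], [0.516, 0.211, 0.104], [0.516, 0.208, 0.103], [0.515, 0.205, 0.105], [0.516, 0.203, 0.103], [0.516, 0.2, 0.103], [0.513, 0.216, 0.105], [0.513, 0.214, 0.103], [0.513, 0.211, 0.105], [0.513, 0.209, 0.101], [0.513, 0.206, 0.101], [0.512, 0.202, 0.105], [0.513, 0.2, 0.101], [0.51, 0.219, 0.104], [0.51, 0.216, 0.104], [0.51, 0.213, 0.1
[... 1538 characters left out ...]
03], [0.497, 0.205, 0.105], [0.5, 0.204, 0.104], [0.501, 0.201, 0.105], [0.504, 0.2, 0.104], [0.505, 0.197, 0.105], [0.512, 0.201, 0.098], [0.498, 0.211, 0.097], [0.498, 0.207, 0.099], [0.497, 0.2, 0.105], [0.501, 0.2, 0.102], [0.505, 0.201, 0.099], [0.501, 0.206, 0.094], [0.588, 0.038, 0.104], [0.589, 0.035, 0.105], [0.591, 0.033, 0.105], [0.593, 0.032, 0.104], [0.585, 0.036, 0.103], [0.589, 0.036, 0.101], [0.589, 0.032, 0.103], [0.591, 0.03, 0.104], [0.581, 0.031, 0.106], [0.585, 0.032, 0.102], [0.586, 0.029, 0.103], [0.59, 0.029, 0.1], [0.583, 0.034, 0.098], [0.581, 0.027, 0.104], [0.587, 0.03, 0.098], [0.589, 0.028, 0.098], [0.581, 0.032, 0.097], [0.583, 0.03, 0.097]]
crop origin 213 155
```

View pics/z_top.png

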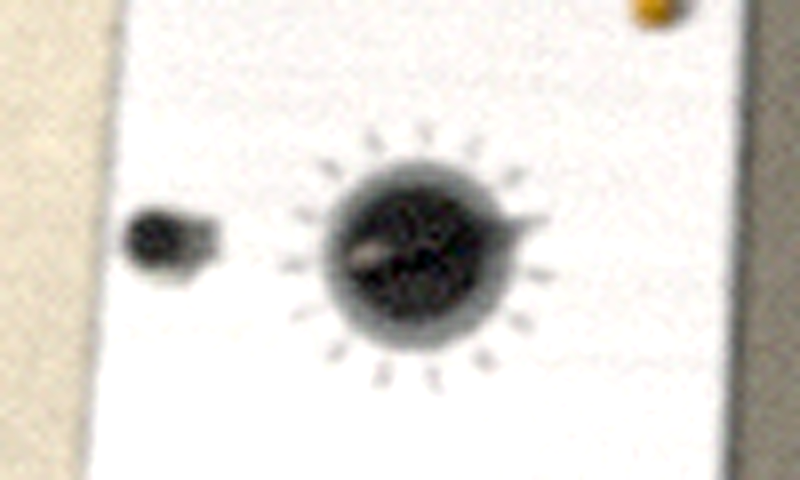

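View pics/z_side.png

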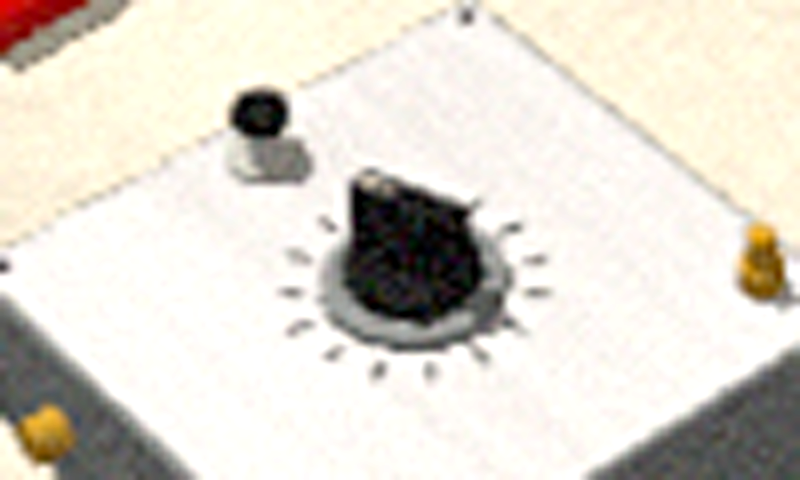

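The top view shows the box centre near (0.502, 0.118), turned about -4°. The knob bar lies at about 108°, with the pointer to the left. The plunger cap is near (0.507, 0.208).

```bash
python3 -m crank '[[[-0.018,0.028,0,0],[-0.018,0.028,0,0],[-0.018,0.028,0,0],[-0.018,0.028,0,0],[-0.018,0.028,0,0],[-0.018,0.028,0,0],[-0.018,0.028,0,0],[-0.018,0.028,0,0],[-0.018,0.028,0,0],[-0.018,0.028,0,0]]]' 0 20
python3 -m crank '[[[-0.018,0.028,0,0],[-0.018,0.028,0,0],[-0.018,0.028,0,0],[-0.018,0.028,0,0],[-0.018,0.028,0,0],[-0.018,0.028,0,0],[0,0,0,0],[0,0,0,0]]]'
python3 -m crank '[[[0,0,0,6],[0,0,0,6],[0,0,0,6],[0,0,0,6],[0,0,0,6],[0,0,0,6],[0,0,0,6],[0,0,0,6],[0,0,0,6],[0,0,0,6]]]'
cat >> h.py <<'E'
def st(r,g=None):
    o=r.get_obs();R=np.array(o["orientation"]);p=np.array(o["tool_pos"])
    print("t",round(float(o["time"]),2),"tcp",p.round(4),"ang",np.degrees(np.arctan2(R[1,0],R[0,0])).round(2),"F",np.round(o["contact_force"],2),"T",np.round(o["wrist_torque"],3),"w",round(float(o["grip_width"]),4),"j",np.round(o["joint_pos"],2))
    if g is not None: print("tool shift",(R.T@(np.array(g)-p)).round(4))
E
python3 -c "
from plant import r;from h import *
st(r,[.5015,.118,.15])"
```

```text
time: 1.53
tool_pos: [0.3497, 0.274, 0.2315]
orientation: [[0.219, 0.976, 0.001], [0.976, -0.219, 0.0], [0.001, 0.0, -1.0]]
contact_force: [0.7, -0.9, -0.4]
grip_width: 0.0853
time: 2.2
tool_pos: [0.4897, 0.1319, 0.2309]
orientation: [[0.222, 0.975, -0.001], [0.975, -0.222, 0.0], [0.0, -0.001, -1.0]]
contact_force: [0.8, 0.7, -0.4]
grip_width: 0.0854
time: 3.03
tool_pos: [0.488, 0.1343, 0.2314]
orientation: [[0.956, 0.295, -0.0], [0.295, -0.956, 0.0], [-0.0, -0.0, -1.0]]
contact_force: [-0.9, -0.1, 0.0]
grip_width: 0.0854
t 3.03 tcp [0.488  0.1343 0.2314] ang 17.14 F [-0.93 -0.06  0.02] T [ 0.07   0.007 -0.002] w 0.0854 j [ 0.12  0.31  1.57  0.    1.26 -0.18]
tool shift [0.0081 0.0196 0.0814]
```

```bash
python3 -m crank '[[[0.004,0.01,0.02,-1],[0.004,0.0096,0.02,0],[0,0,0.02,0],[0,0,0.02,0],[0,0,0,0],[0,0,0,0]]]'
python3 - <<'E'
from plant import r
from h import *
st(r,[.5015,.118,.097])
for n in("top","side"):
    p=r.get_image(n)
    u,v=proj(p,[.5015,.118,.12]).astype(int)
    im=cv2.resize(p["image"][v-37:v+38,u-50:u+50],(800,600),interpolation=cv2.INTER_CUBIC);cv2.imwrite(f"pics/y_{n}.png",cv2.convertScaleAbs(im,alpha=1.8))
E
```

```text
time: 3.53
tool_pos: [0.5016, 0.1178, 0.1511]
orientation: [[0.949, 0.316, -0.002], [0.316, -0.949, 0.0], [-0.002, -0.001, -1.0]]
contact_force: [0.3, -0.4, 0.2]
grip_width: 0.0855
t 3.53 tcp [0.5016 0.1178 0.1511] ang 18.41 F [ 0.34 -0.42  0.24] T [ 0.005 -0.062  0.007] w 0.0855 j [ 0.08  0.41  1.67  0.    1.07 -0.24]
tool shift [ 0.0001 -0.0002  0.0541]
```

View pics/y_side.png

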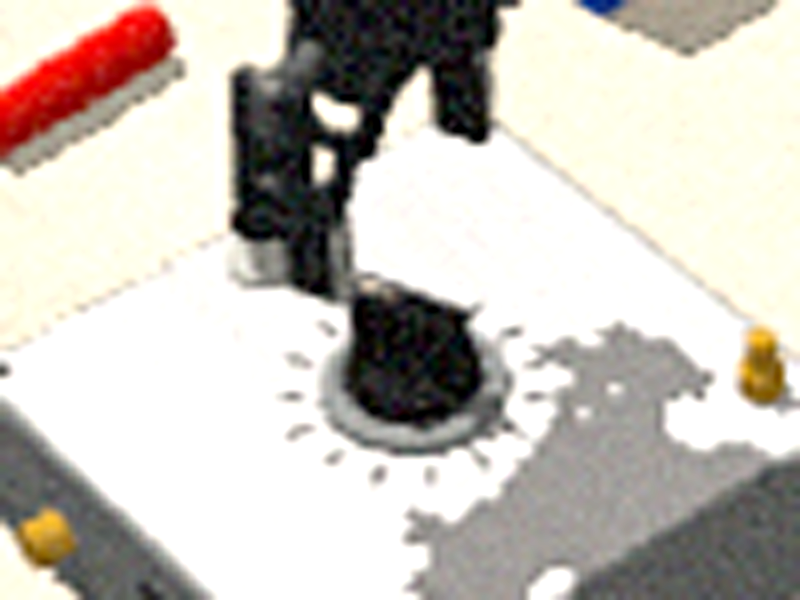

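The fingers straddle the bar: tips at about (320,290) and (465,130), bar at about (415,330). I'll descend and close lightly.

```bash
python3 -m crank '[[[0,0,0.01,0],[0,0,0.01,0],[0,0,0.01,0],[0,0,0.01,0],[0,0,0.007,0],[0,0,0.006,0],[0,0,0,0],[0,0,0,0]]]'
python3 -m crank '[[[0,0,0,0],[0,0,0,0],[0,0,0,0],[0,0,0,0],[0,0,0,0],[0,0,0,0],[0,0,0,0],[0,0,0,0],[0,0,0,0],[0,0,0,0]]]' 255 20
python3 -c "
from plant import r;from h import *
st(r)"
```

```text
time: 4.3
tool_pos: [0.5025, 0.1169, 0.0979]
orientation: [[0.949, 0.315, -0.001], [0.315, -0.949, -0.0], [-0.001, -0.0, -1.0]]
contact_force: [-0.4, 1.2, -0.2]
grip_width: 0.0853
time: 5.13
tool_pos: [0.5039, 0.1173, 0.0987]
orientation: [[0.949, 0.315, 0.003], [0.315, -0.949, 0.001], [0.003, 0.0, -1.0]]
contact_force: [5.3, 2.5, -0.9]
grip_width: 0.014
t 5.13 tcp [0.5039 0.1173 0.0987] ang 18.34 F [ 5.28  2.52 -0.86] T [ 0.416 -0.707 -0.066] w 0.014 j [ 0.08  0.47  1.73  0.    0.94 -0.24]
```

```bash
python3 -m crank '[[[0.002,0,0,0],[0,0,0,0],[0,0,0,0]]]'
python3 -c "
from plant import r;from h import *
st(r)"
```

```text
time: 5.38
tool_pos: [0.504, 0.1174, 0.0987]
orientation: [[0.949, 0.315, -0.001], [0.315, -0.949, -0.0], [-0.001, 0.0, -1.0]]
contact_force: [-1.1, -0.7, 3.6]
grip_width: 0.0136
t 5.38 tcp [0.504  0.1174 0.0987] ang 18.36 F [-1.08 -0.72  3.62] T [-0.144  0.23  -0.105] w 0.0136 j [ 0.08  0.48  1.72 -0.    0.94 -0.24]
```

```bash
python3 -m crank '[[[0,0,0,-4],[0,0,0,-4],[0,0,0,-4],[0,0,0,-4],[0,0,0,-4],[0,0,0,-4],[0,0,0,0],[0,0,0,0]]]'
python3 -c "
from plant import r;from h import *
st(r)"
python3 -m crank '[[[0,0,0,-4],[0,0,0,-4],[0,0,0,-4],[0,0,0,-4],[0,0,0,-4],[0,0,0,-4],[0,0,0,0],[0,0,0,0]]]'
python3 -c "
from plant import r;from h import *
st(r)"
```

```text
time: 6.05
tool_pos: [0.5045, 0.1176, 0.0987]
orientation: [[0.74, 0.672, 0.0], [0.672, -0.74, 0.0], [0.0, 0.0, -1.0]]
contact_force: [-0.7, 1.1, 6.4]
grip_width: 0.0136
t 6.05 tcp [0.5045 0.1176 0.0987] ang 42.23 F [-0.66  1.14  6.36] T [ 0.1    0.066 -0.04 ] w 0.0136 j [ 0.08  0.48  1.72  0.    0.94 -0.66]
time: 6.72
tool_pos: [0.5048, 0.118, 0.0987]
orientation: [[0.404, 0.915, 0.001], [0.915, -0.404, 0.001], [0.001, 0.001, -1.0]]
contact_force: [1.0, 3.1, 5.1]
grip_width: 0.0135
t 6.72 tcp [0.5048 0.118  0.0987] ang 66.15 F [1.   3.06 5.08] T [ 0.514 -0.086 -0.099] w 0.0135 j [ 0.08  0.48  1.72  0.    0.94 -1.07]
```

```bash
for i in 1 2 3; do :; done; python3 -m crank '[[[0,0,0,-1.5],[0,0,0,-1.5],[0,0,0,0],[0,0,0,0]]]' >/dev/null
python3 -c "
from plant import r;from h import *
st(r)"
python3 -m crank '[[[0,0,0,-1],[0,0,0,0],[0,0,0,0]]]' >/dev/null
python3 -c "
from plant import r;from h import *
st(r)"
python3 -m crank '[[[0,0,0,-1],[0,0,0,0],[0,0,0,0]]]' >/dev/null
python3 -c "
from plant import r;from h import *
st(r)"
```

```text
t 7.05 tcp [0.5049 0.118  0.0987] ang 69.14 F [0.42 3.86 4.9 ] T [ 0.493 -0.125 -0.015] w 0.0139 j [ 0.08  0.48  1.72  0.    0.94 -1.13]
t 7.3 tcp [0.5049 0.118  0.0987] ang 70.14 F [0.09 3.54 5.92] T [ 0.619 -0.101 -0.078] w 0.0139 j [ 0.08  0.48  1.72  0.    0.94 -1.14]
t 7.55 tcp [0.5049 0.118  0.0987] ang 71.14 F [1.02 3.91 4.71] T [ 0.415 -0.096 -0.058] w 0.0136 j [ 0.08  0.48  1.72  0.    0.94 -1.16]
```

```bash
python3 -m crank '[[[0,0,0,-1],[0,0,0,0],[0,0,0,0]]]' >/dev/null
python3 -c "
from plant import r;from h import *
st(r)"
python3 -m crank '[[[0,0,0,-1],[0,0,0,0],[0,0,0,0]]]' >/dev/null
python3 -c "
from plant import r;from h import *
st(r)"
python3 -m crank '[[[0,0,0,-1],[0,0,0,0],[0,0,0,0]]]' >/dev/null
python3 -c "
from plant import r;from h import *
st(r)"
```

```text
t 7.8 tcp [0.5049 0.1181 0.0987] ang 72.14 F [1.22 3.42 6.12] T [ 0.395 -0.13  -0.015] w 0.0131 j [ 0.08  0.48  1.72  0.    0.94 -1.18]
t 8.05 tcp [0.5049 0.1181 0.0986] ang 73.14 F [1.27 4.44 4.95] T [ 0.586 -0.126 -0.022] w 0.0136 j [ 0.08  0.48  1.72  0.    0.94 -1.2 ]
t 8.3 tcp [0.5049 0.1181 0.0987] ang 74.14 F [0.92 3.06 5.66] T [ 0.564 -0.145 -0.069] w 0.0139 j [ 0.08  0.48  1.72  0.    0.94 -1.21]
```

```bash
python3 -m crank '[[[0,0,0,-4],[0,0,0,-4],[0,0,0,-4],[0,0,0,-4],[0,0,0,0],[0,0,0,0]]]' >/dev/null
python3 -c "
from plant import r;from h import *
st(r)"
python3 -m crank '[[[0,0,0,-2],[0,0,0,0],[0,0,0,0]]]' >/dev/null
python3 -c "
from plant import r;from h import *
st(r)"
python3 -m crank '[[[0,0,0,-1],[0,0,0,0],[0,0,0,0]]]' >/dev/null
python3 -c "
from plant import r;from h import *
st(r)"
python3 -m crank '[[[0,0,0,-1],[0,0,0,0],[0,0,0,0]]]' >/dev/null
python3 -c "
from plant import r;from h import *
st(r)"
```

```text
t 8.8 tcp [0.505  0.1184 0.0987] ang 90.14 F [1.17 5.17 5.14] T [ 0.855 -0.209 -0.119] w 0.0136 j [ 0.08  0.48  1.72  0.    0.94 -1.49]
t 9.05 tcp [0.505  0.1184 0.0987] ang 92.14 F [0.8  5.82 4.76] T [ 0.895 -0.179 -0.052] w 0.0135 j [ 0.08  0.48  1.72  0.    0.94 -1.53]
t 9.3 tcp [0.505  0.1185 0.0987] ang 93.13 F [2.11 6.03 4.55] T [ 0.903 -0.235 -0.056] w 0.0134 j [ 0.08  0.48  1.72  0.    0.94 -1.54]
t 9.55 tcp [0.505  0.1185 0.0987] ang 94.13 F [1.43 7.26 5.24] T [ 0.849 -0.202 -0.111] w 0.0137 j [ 0.08  0.48  1.72  0.    0.94 -1.56]
```

```bash
python3 -m crank '[[[0.002,0,0,0],[0,0,0,0],[0,0,0,0]]]' >/dev/null
python3 -c "
from plant import r;from h import *
st(r)"
python3 -m crank '[[[0,0,0,-1],[0,0,0,0],[0,0,0,0]]]' >/dev/null
python3 -c "
from plant import r;from h import *
st(r)"
python3 -m crank '[[[0,0,0,-1],[0,0,0,0],[0,0,0,0]]]' >/dev/null
python3 -c "
from plant import r;from h import *
st(r)"
```

```text
t 9.8 tcp [0.505  0.1187 0.0987] ang 94.17 F [ 1.16 -1.73  4.47] T [-0.701 -0.242 -0.074] w 0.014 j [ 0.08  0.48  1.72 -0.    0.94 -1.56]
t 10.05 tcp [0.505  0.1188 0.0987] ang 95.16 F [ 0.82 -2.19  5.57] T [-0.356 -0.249 -0.033] w 0.0137 j [ 0.08  0.48  1.72 -0.    0.94 -1.58]
t 10.3 tcp [0.505  0.1188 0.0987] ang 96.16 F [ 1.27 -1.93  4.49] T [-0.315 -0.26  -0.052] w 0.0132 j [ 0.08  0.48  1.72 -0.    0.94 -1.59]
```

```bash
python3 -m crank '[[[0,0,0,-1],[0,0,0,-1],[0,0,0,0],[0,0,0,0]]]' >/dev/null
python3 -c "
from plant import r;from h import *
st(r)"
python3 -m crank '[[[0,0,0,-4],[0,0,0,-4],[0,0,0,-4],[0,0,0,-4],[0,0,0,0],[0,0,0,0]]]' >/dev/null
python3 -c "
from plant import r;from h import *
st(r)"
python3 -m crank '[[[0,0,0,-2],[0,0,0,0],[0,0,0,0]]]' >/dev/null
python3 -c "
from plant import r;from h import *
st(r)"
python3 -m crank '[[[0,0,0,-1],[0,0,0,0],[0,0,0,0]]]' >/dev/null
python3 -c "
from plant import r;from h import *
st(r)"
python3 -m crank '[[[0,0,0,-1],[0,0,0,0],[0,0,0,0]]]' >/dev/null
python3 -c "
from plant import r;from h import *
st(r)"
```

```text
t 10.63 tcp [0.505  0.1188 0.0987] ang 98.17 F [ 1.77 -1.88  5.95] T [-0.403 -0.211  0.015] w 0.0134 j [ 0.08  0.48  1.72 -0.    0.94 -1.63]
t 11.13 tcp [0.5049 0.1191 0.0987] ang 114.17 F [ 1.86 -0.07  5.03] T [-0.169 -0.303 -0.028] w 0.0138 j [ 0.08  0.48  1.72 -0.    0.94 -1.91]
t 11.38 tcp [0.5049 0.1192 0.0987] ang 116.15 F [ 1.52 -0.54  5.05] T [-0.078 -0.179 -0.141] w 0.0132 j [ 0.08  0.48  1.72 -0.    0.94 -1.94]
t 11.63 tcp [0.5049 0.1192 0.0987] ang 117.13 F [ 0.64 -0.08  5.41] T [-0.123 -0.233 -0.226] w 0.0134 j [ 0.08  0.48  1.72 -0.    0.94 -1.96]
t 11.88 tcp [0.5049 0.1192 0.0987] ang 118.12 F [0.86 0.2  6.43] T [-0.109 -0.272 -0.304] w 0.0136 j [ 0.08  0.48  1.72 -0.    0.94 -1.98]
```

The torque now climbs 0.09 N m per degree, which matches the stop's stiffness: about 0.23 N m, or 6 N, on the stop at 118.1°. That puts the stop at about 115.8° and zero at about 112.4°. Next I'll turn clockwise to about −7.6°.

```bash
python3 -m crank '[[[0,0,0,2],[0,0,0,3.7],[0,0,0,0],[0,0,0,0]]]' >/dev/null
python3 -c "
from plant import r;from h import *
st(r)"
python3 -m crank '[[[0,0,0,6],[0,0,0,6],[0,0,0,6],[0,0,0,6],[0,0,0,6],[0,0,0,6],[0,0,0,6],[0,0,0,6],[0,0,0,6],[0,0,0,6]]]' >/dev/null
python3 -c "
from plant import r;from h import *
st(r)"
python3 -m crank '[[[0,0,0,6],[0,0,0,6],[0,0,0,6],[0,0,0,6],[0,0,0,6],[0,0,0,6],[0,0,0,6],[0,0,0,6],[0,0,0,6],[0,0,0,6]]]' >/dev/null
python3 -m crank '[[[0,0,0,0],[0,0,0,0],[0,0,0,0]]]' >/dev/null
python3 -c "
from plant import r;from h import *
st(r)"
```

```text
t 12.22 tcp [0.5049 0.1191 0.0987] ang 112.53 F [ 1.43 -1.49  5.23] T [-0.153 -0.266 -0.118] w 0.0131 j [ 0.08  0.48  1.72 -0.    0.94 -1.88]
t 13.05 tcp [0.5046 0.118  0.0987] ang 52.29 F [ 0.87 -5.9   6.28] T [-1.192e+00 -2.600e-02  1.000e-03] w 0.0139 j [ 0.08  0.48  1.72 -0.    0.94 -0.83]
t 14.13 tcp [0.5035 0.1176 0.0986] ang -7.44 F [-3.07 -8.76 11.55] T [-1.409  0.619 -0.094] w 0.0131 j [ 0.08  0.48  1.72 -0.    0.95  0.21]
```

```bash
python3 -m crank '[[[0,0,0,0],[0,0,0,0],[0,0,0,0],[0,0,0,0],[0,0,0,0],[0,0,0,0],[0,0,0,0],[0,0,0,0],[0,0,0,0],[0,0,0,0]]]' 0 20
python3 -m crank '[[[0,0,-0.02,0],[0,0,-0.02,0],[0,0,-0.02,0],[0,0,-0.02,0],[0,0,-0.02,0],[0,0,-0.02,0],[0,0,0,0],[0,0,0,0]]]'
python3 - <<'E'
from plant import r
from h import *
st(r)
for n in("top","side"):
    p=r.get_image(n);P=cloud(p)
    box=(P[...,0]>.36)&(P[...,0]<.65)&(P[...,1]>-.02)&(P[...,1]<.25)&(P[...,2]<.135)
    k=P[box&(P[...,2]>.094)]
    k=k[np.linalg.norm(k[:,:2]-[.503,.118],axis=1)<.032]
    for h in(.1,.11,.118):
        b=k[k[:,2]>h]
        if len(b)>9:
            w,V=np.linalg.eigh(np.cov(b[:,:2].T));print(n,h,len(b),b.mean(0).round(4),np.sqrt(w).round(4),np.degrees(np.arctan2(V[1,1],V[0,1])).round(1))
    u,v=proj(p,[.503,.118,.12]).astype(int)
    im=cv2.resize(p["image"][v-37:v+38,u-50:u+50],(800,600),interpolation=cv2.INTER_CUBIC);cv2.imwrite(f"pics/x_{n}.png",cv2.convertScaleAbs(im,alpha=1.8))
E
```

```text
time: 14.97
tool_pos: [0.5044, 0.1196, 0.0983]
orientation: [[0.992, -0.128, 0.0], [-0.128, -0.992, 0.0], [0.0, -0.0, -1.0]]
contact_force: [-0.5, -0.2, 0.3]
grip_width: 0.0858
time: 15.63
tool_pos: [0.5048, 0.1196, 0.2191]
orientation: [[0.992, -0.128, 0.002], [-0.128, -0.992, 0.0], [0.002, -0.001, -1.0]]
contact_force: [0.1, 0.4, -1.0]
grip_width: 0.0852
t 15.63 tcp [0.5048 0.1196 0.2191] ang -7.35 F [ 0.09  0.45 -1.  ] T [-0.072  0.067  0.014] w 0.0852 j [0.08 0.34 1.56 0.   1.24 0.21]
top 0.1 12 [0.4991 0.0986 0.1177] [0.0014 0.0042] 169.9
top 0.11 10 [0.4994 0.0985 0.1206] [0.0012 0.004 ] 177.6
side 0.1 114 [0.4974 0.1147 0.1155] [0.0041 0.0138] 83.8
side 0.11 84 [0.4981 0.1156 0.1196] [0.0041 0.0136] 82.3
side 0.118 58 [0.4991 0.1178 0.1222] [0.0038 0.0131] 79.5
```

View pics/x_side.png

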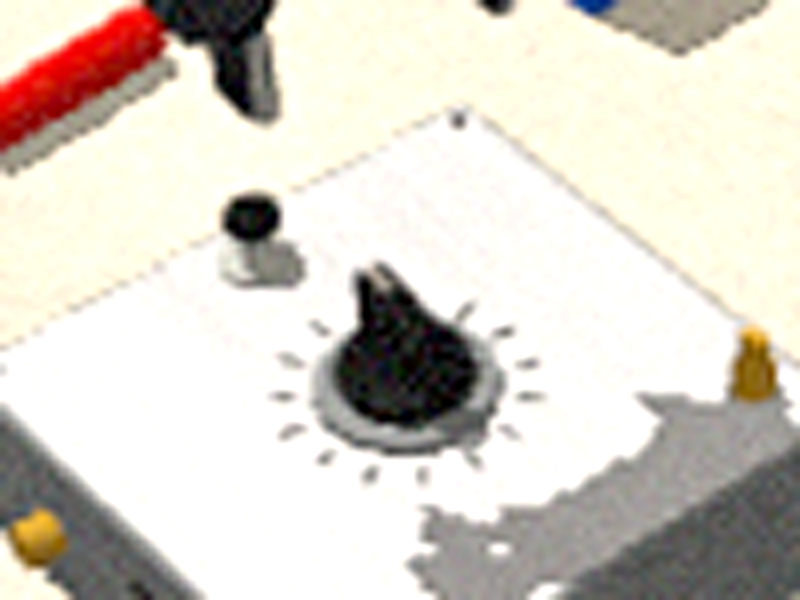

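Relative to the start, the bar has turned about −25 to −27° (nominal −24°), which fits click five. Next I close the fingers and move over the plunger cap, seen at about (250,215) in the crop.

```bash
python3 -m crank '[[[-0.002,-0.03,0,0],[-0.002,-0.03,0,0],[-0.002,-0.029,0,0],[0,0,0.02,0],[0,0,0.02,0],[0,0,0.02,0],[0,0,0.02,0],[0,0,0,0],[0,0,0,0],[0,0,0,0]]]' 255 20
python3 - <<'E'
from plant import r
from h import *
st(r,[.5105,.2086,.108])
for n in("top","side"):
    p=r.get_image(n)
    u,v=proj(p,[.5105,.2086,.12]).astype(int)
    im=cv2.resize(p["image"][v-37:v+38,u-50:u+50],(800,600),interpolation=cv2.INTER_CUBIC);cv2.imwrite(f"pics/w_{n}.png",cv2.convertScaleAbs(im,alpha=1.8))
E
```

```text
time: 16.57
tool_pos: [0.5101, 0.2086, 0.1387]
orientation: [[0.992, -0.128, 0.0], [-0.128, -0.992, 0.0], [0.0, -0.0, -1.0]]
contact_force: [0.3, -1.2, 1.2]
grip_width: -0.0001
t 16.57 tcp [0.5101 0.2086 0.1387] ang -7.36 F [ 0.31 -1.21  1.24] T [-0.022 -0.051 -0.057] w -0.0001 j [0.25 0.48 1.58 0.   1.08 0.38]
tool shift [ 0.0004 -0.      0.0307]
```

View pics/w_side.png

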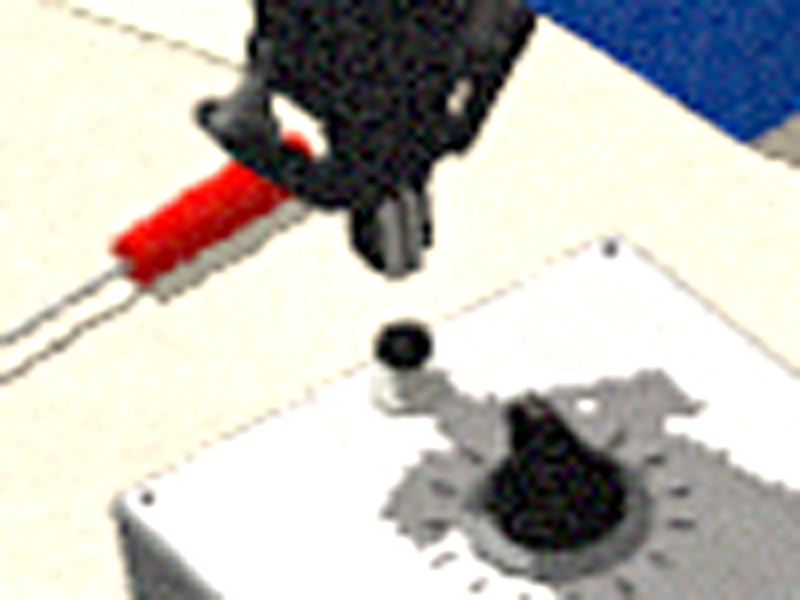

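The shut fingers at about (390,270) stand right above the cap at about (405,340). I'll go down gently and watch the force.

```bash
S='from plant import r;from h import *
st(r)'
python3 -m crank '[[[0,0,0.01,0],[0,0,0.01,0],[0,0,0.01,0],[0,0,0,0],[0,0,0,0],[0,0,0,0]]]' >/dev/null; python3 -c "$S"
python3 -m crank '[[[0,0,0.001,0],[0,0,0.001,0],[0,0,0.001,0],[0,0,0,0]]]' >/dev/null; python3 -c "$S"
python3 -m crank '[[[0,0,0.001,0],[0,0,0,0]]]' >/dev/null; python3 -c "$S"
python3 -m crank '[[[0,0,0.001,0],[0,0,0,0]]]' >/dev/null; python3 -c "$S"
```

```text
t 17.17 tcp [0.5098 0.2086 0.1082] ang -7.35 F [-0.38 -0.65  0.11] T [ 0.043  0.003 -0.026] w -0.0001 j [0.25 0.51 1.62 0.   1.01 0.38]
t 17.5 tcp [0.5099 0.2087 0.1054] ang -7.35 F [-0.42 -0.03 -0.21] T [ 0.03  -0.01   0.008] w 0.0001 j [0.25 0.52 1.62 0.   1.   0.38]
t 17.67 tcp [0.5099 0.2087 0.1045] ang -7.35 F [ 0.1  -0.41  0.65] T [-0.053  0.008 -0.007] w 0.0002 j [0.25 0.52 1.62 0.   1.   0.38]
t 17.83 tcp [0.5099 0.2087 0.1034] ang -7.35 F [-0.39 -1.14  1.25] T [ 0.038  0.    -0.017] w 0.0004 j [0.25 0.52 1.62 0.   1.   0.38]
```

```bash
S='from plant import r;from h import *
st(r)'
for k in a; do
python3 -m crank '[[[0,0,0.0007,0],[0,0,0,0]]]' >/dev/null; python3 -c "$S"
python3 -m crank '[[[0,0,0.0007,0],[0,0,0,0]]]' >/dev/null; python3 -c "$S"
python3 -m crank '[[[0,0,0.0007,0],[0,0,0,0]]]' >/dev/null; python3 -c "$S"
done
```

```text
t 18.0 tcp [0.5099 0.2086 0.1026] ang -7.35 F [-0.43  0.12  1.41] T [ 0.003  0.012 -0.004] w -0.0004 j [0.25 0.52 1.62 0.   0.99 0.38]
t 18.17 tcp [0.5099 0.2086 0.1018] ang -7.35 F [ 0.06 -0.37  1.3 ] T [-0.03   0.028  0.004] w -0.0001 j [0.25 0.52 1.63 0.   0.99 0.38]
t 18.33 tcp [0.5099 0.2086 0.1011] ang -7.35 F [-0.87  0.84  1.68] T [-0.023 -0.084  0.043] w -0.0001 j [0.25 0.52 1.63 0.   0.99 0.38]
```

```bash
S='from plant import r;from h import *
st(r)'
python3 -m crank '[[[0,0,0.0006,0],[0,0,0,0]]]' >/dev/null; python3 -c "$S"
python3 -m crank '[[[0,0,0.0006,0],[0,0,0,0]]]' >/dev/null; python3 -c "$S"
```

```text
t 18.5 tcp [0.5099 0.2086 0.1005] ang -7.35 F [0.87 1.69 1.99] T [ 0.12  -0.075  0.004] w -0.0003 j [0.25 0.52 1.63 0.   0.99 0.38]
t 18.67 tcp [0.5099 0.2086 0.0999] ang -7.35 F [-0.35  0.53  1.67] T [ 0.101 -0.107  0.005] w 0.0003 j [0.25 0.53 1.63 0.   0.99 0.38]
```

```bash
S='from plant import r;from h import *
st(r)'
python3 -m crank '[[[0,0,0.0006,0],[0,0,0,0]]]' >/dev/null; python3 -c "$S"
python3 -m crank '[[[0,0,0.0006,0],[0,0,0,0]]]' >/dev/null; python3 -c "$S"
```

```text
t 18.83 tcp [0.5099 0.2086 0.0993] ang -7.35 F [0.06 0.68 0.87] T [ 0.08  -0.106  0.013] w -0.0 j [0.25 0.53 1.63 0.   0.99 0.38]
t 19.0 tcp [0.5099 0.2086 0.0987] ang -7.35 F [ 0.55 -0.26  1.86] T [ 0.012 -0.133  0.033] w -0.0001 j [0.25 0.53 1.63 0.   0.99 0.38]
```

Past the disc depth with only friction force, so it entered the slot. Continuing to home.

```bash
S='from plant import r;from h import *
st(r)'
python3 -m crank '[[[0,0,0.001,0],[0,0,0.001,0],[0,0,0,0]]]' >/dev/null; python3 -c "$S"
python3 -m crank '[[[0,0,0.001,0],[0,0,0,0]]]' >/dev/null; python3 -c "$S"
python3 -m crank '[[[0,0,0.001,0],[0,0,0,0]]]' >/dev/null; python3 -c "$S"
```

```text
t 19.25 tcp [0.5098 0.2086 0.0966] ang -7.35 F [1.22 0.31 1.24] T [ 0.002 -0.138  0.032] w -0.0002 j [0.25 0.53 1.63 0.   0.98 0.38]
t 19.42 tcp [0.5098 0.2086 0.0956] ang -7.35 F [ 0.22  0.67 -0.17] T [ 0.046 -0.146 -0.012] w 0.0004 j [0.25 0.53 1.63 0.   0.98 0.38]
t 19.58 tcp [0.5098 0.2086 0.0946] ang -7.35 F [ 1.48 -0.14  1.12] T [ 0.077 -0.203  0.041] w -0.0001 j [0.25 0.53 1.63 0.   0.98 0.38]
```

```bash
S='from plant import r;from h import *
st(r)'
python3 -m crank '[[[0,0,0.0006,0],[0,0,0,0]]]' >/dev/null; python3 -c "$S"
python3 -m crank '[[[0,0,0.0005,0],[0,0,0,0]]]' >/dev/null; python3 -c "$S"
python3 -m crank '[[[0,0,0.0003,0],[0,0,0,0]]]' >/dev/null; python3 -c "$S"
```

```text
t 19.75 tcp [0.5097 0.2086 0.0941] ang -7.35 F [ 0.21 -0.13  1.58] T [ 0.042 -0.13  -0.024] w 0.0006 j [0.25 0.53 1.63 0.   0.98 0.38]
t 19.92 tcp [0.5098 0.2086 0.094 ] ang -7.35 F [-1.5  -0.46  5.69] T [-0.088  0.139 -0.017] w 0.0002 j [0.25 0.53 1.63 0.   0.98 0.38]
t 20.08 tcp [0.5098 0.2086 0.094 ] ang -7.35 F [-0.53 -0.54  6.73] T [-0.074  0.232  0.006] w 0.0003 j [0.25 0.53 1.63 0.   0.98 0.38]
```

The bottom is reached at tip z = 0.094, the cap top height when fully home, and force rises to 6.7 N there. Holding, then retreating.

```bash
python3 -m crank '[[[0,0,0,0],[0,0,0,0],[0,0,0,0],[0,0,-0.005,0],[0,0,-0.015,0],[0,0,-0.02,0],[0,0,-0.03,0],[0,0,-0.03,0],[0,0,0,0],[0,0,0,0]]]'
python3 -m crank '[[[0,-0.03,-0.01,0],[0,-0.03,-0.01,0],[0,-0.03,-0.01,0],[0,-0.03,-0.01,0],[0,-0.03,0,0],[0,-0.03,0,0],[0,0,0,0],[0,0,0,0],[0,0,0,0]]]'
python3 - <<'E'
from plant import r
from h import *
for n in("top","side"):
    p=r.get_image(n);P=cloud(p)
    m=(np.hypot(P[...,0]-.508,P[...,1]-.208)<.007)&(P[...,2]<.12);print(n,"cap z",np.round(np.percentile(P[m][:,2],[10,50,90]),4),m.sum())
    u,v=proj(p,[.503,.13,.1]).astype(int)
    im=cv2.resize(p["image"][v-37:v+38,u-50:u+50],(800,600),interpolation=cv2.INTER_CUBIC);cv2.imwrite(f"pics/f_{n}.png",cv2.convertScaleAbs(im,alpha=1.8))
st(r)
E
```

```text
time: 20.92
tool_pos: [0.5104, 0.2088, 0.195]
orientation: [[0.992, -0.128, 0.003], [-0.128, -0.992, 0.001], [0.003, -0.001, -1.0]]
contact_force: [-0.5, -1.0, -0.4]
grip_width: 0.0002
time: 21.67
tool_pos: [0.5322, 0.3865, 0.2316]
orientation: [[0.992, -0.128, -0.003], [-0.128, -0.992, -0.002], [-0.002, 0.002, -1.0]]
contact_force: [-0.5, 0.7, 0.0]
grip_width: 0.0003
top cap z [0.0897 0.0925 0.0953] 20
side cap z [0.0892 0.0912 0.0939] 14
t 21.77 tcp [0.5327 0.3859 0.2328] ang -7.41 F [-0.2   0.47 -0.51] T [ 0.001  0.002 -0.022] w -0.0 j [ 0.51  0.59  1.11 -0.    1.44  0.64]
```

View pics/f_side.png

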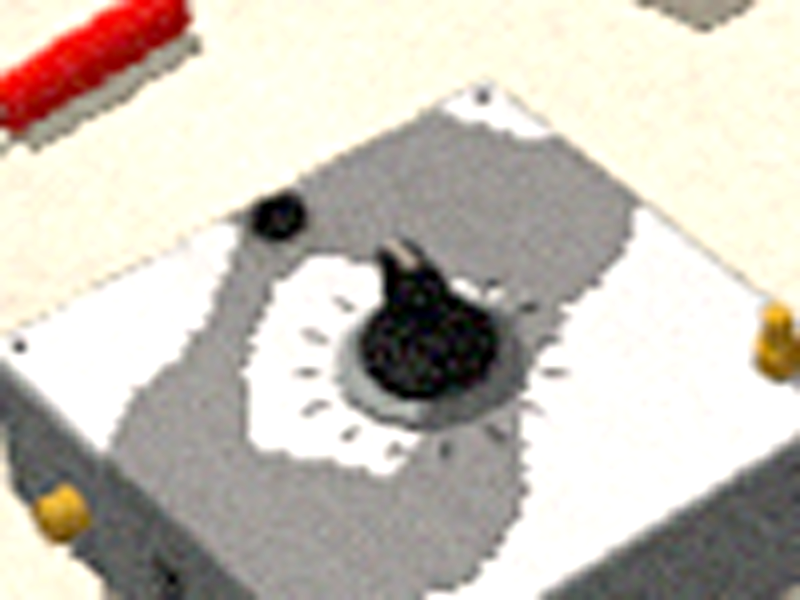

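The cap at about (278,218) now sits low with no pin showing. Its top measures about 0.092 m, and the robot is clear.

```bash
python3 -c "
from plant import r
print(r.close_job())"
```

```text
the job is handed in; nothing more can be done
None
```

The knob met its end stop gently, was turned back five clicks, and the lock plunger is pressed fully home. I handed the job in at about 21.8 s with the arm clear; no verdict is reported.

- **End stop:** I turned the knob anticlockwise with a 20 N grip and passed the two- and three-click positions without meeting the stop. The stop came at the four-click position, where torque rose about 0.09 N m per degree. I stopped at about 0.3 N m total, roughly 6 N on the stop.
- **Five clicks:** I turned back 5.7° to about click zero, then 120° clockwise, and let go so the knob could settle in its click. The camera put it about 25–28° from its starting angle against 24° expected. That was within what I could measure, and the plunger then confirmed it.
- **Plunger:** It went past the disc depth with no more than 2 N and bottomed out at a tip height of 0.094 m, the fully-home value, with 6.7 N at the bottom. After I backed off, the camera read the cap top at about 0.091–0.0925 m, slightly below the nominal 0.094 m but within camera error. The last picture shows the cap down.
- **Other things on the bench:** I did not touch any of them. The adaptor and driver look unmoved in the last picture. I did not measure the positions of the coupling or meter again.

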